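# Line up cream jars against the backstop with a straightedge

## Task

Pick up the straightedge by its yellow grip and, with its orange blade and nothing else, push the five loose glass jars across the blue board together until all five stand in one straight row touching the bare-metal face bar of the backstop. Press the row home for a moment with a light but definite push, about 10 N (they are glass: twice that is too much), so that no jar is left with a gap. Then put the straightedge back, upright, centred along its black rubber pad, and leave the jars standing and everything else undisturbed.

Things in the scene. Friction and masses are not known exactly. Their poses are not given: they have to be found in the camera images.
- board: blue flat work board, 300 mm (its x) x 270 mm (its y) x 6 mm thick, fixed to the table; the jars stand on it. Origin: centre of its underside (on the table); x points away from the robot towards the backstop, up to 15 degrees askew. Fixed, about 0.56 m ahead of the robot
- stop: rigid backstop fixed near the board's far edge. Origin: mid-underside of its dark rear rail (14 x 240 x 12 mm), on the board, 6 mm up. A bright face bar (240 mm along y, 25 mm high) is clamped parallel on its -x side, its near face 26 to 44 mm from the origin: setting NOT in this pose, so feel for it. A touching jar's centre is 16 mm nearer. x: push direction, within 4 degrees of the board's
- jar1: small amber glass cream jar with white lid (jar 1 of 5, all alike): upright cylinder 32 mm across, 34 mm high over all, about 40 to 85 g; origin: centre of its underside; loose on the board, 3 to 14 cm short of the backstop, each in its own lane about 40 mm from the next, so that a straight push does not jam them
- jar2: small amber glass cream jar with white lid (jar 2 of 5, all alike): upright cylinder 32 mm across, 34 mm high over all, about 40 to 85 g; origin: centre of its underside; loose on the board, 3 to 14 cm short of the backstop, each in its own lane about 40 mm from the next, so that a straight push does not jam them
- jar3: small amber glass cream jar with white lid (jar 3 of 5, all alike): upright cylinder 32 mm across, 34 mm high over all, about 40 to 85 g; origin: centre of its underside; loose on the board, 3 to 14 cm short of the backstop, each in its own lane about 40 mm from the next, so that a straight push does not jam them
- jar4: small amber glass cream jar with white lid (jar 4 of 5, all alike): upright cylinder 32 mm across, 34 mm high over all, about 40 to 85 g; origin: centre of its underside; loose on the board, 3 to 14 cm short of the backstop, each in its own lane about 40 mm from the next, so that a straight push does not jam them
- jar5: small amber glass cream jar with white lid (jar 5 of 5, all alike): upright cylinder 32 mm across, 34 mm high over all, about 40 to 85 g; origin: centre of its underside; loose on the board, 3 to 14 cm short of the backstop, each in its own lane about 40 mm from the next, so that a straight push does not jam them
- straightedge: loose straightedge, 220 g: orange blade 18 mm thick (x), 220 mm long (y), 28 mm high; on it at mid-length a yellow upright grip 16 mm thick (x), 50 mm long (y), 28 to 82 mm above the underside. Either long face may push. Origin: centre of the underside. Stands on the pad, lengthwise along it. Grip it across its 16 mm from above, fingertips over 36 mm above its underside to clear the jars
- pad: black rubber pad 60 mm (its x) x 250 mm (its y) x 4 mm thick, fixed on the table to the left or the right of the board; origin: centre of its underside; the straightedge's place, y along its length
- balance: white bench balance with steel pan, 200 x 170 x 44 mm, fixed on the table on the other side of the board from the pad; origin: centre of its underside; not to be touched
- bottle: amber bottle, 52 mm across, 105 mm high, loose; origin: centre of its underside; leave alone
- mould: white mould strip, 34 x 170 x 32 mm, loose, beyond the board; origin: centre of its underside; leave alone
- mortar: white ceramic bowl 90 mm across, 55 mm high, loose; origin: centre of its underside; leave alone

How it is judged (in metres and radians):
On the way, in this order (a step that is already met when the one before it is completed fails the run):
1. the straightedge is held clear of its pad (height (world z) of straightedge above 0.03 m and contact force between the fingers and straightedge above 1 N), for 0.2 s.
2. the held straightedge, parallel to the backstop, presses all five jars, standing in one row, against the backstop with 5 N or more (((x of jar1 in the frame of stop between -0.0635 and -0.0595 m and x of jar2 in the frame of stop between -0.0635 and -0.0595 m and x of jar3 in the frame of stop between -0.0635 and -0.0595 m and x of jar4 in the frame of stop between -0.0635 and -0.0595 m and x of jar5 in the frame of stop between -0.0635 and -0.0595 m) or (x of jar1 in the frame of stop between -0.062 and -0.058 m and x of jar2 in the frame of stop between -0.062 and -0.058 m and x of jar3 in the frame of stop between -0.062 and -0.058 m and x of jar4 in the frame of stop between -0.062 and -0.058 m and x of jar5 in the frame of stop between -0.062 and -0.058 m) or (x of jar1 in the frame of stop between -0.0605 and -0.0565 m and x of jar2 in the frame of stop between -0.0605 and -0.0565 m and x of jar3 in the frame of stop between -0.0605 and -0.0565 m and x of jar4 in the frame of stop between -0.0605 and -0.0565 m and x of jar5 in the frame of stop between -0.0605 and -0.0565 m) or (x of jar1 in the frame of stop between -0.059 and -0.055 m and x of jar2 in the frame of stop between -0.059 and -0.055 m and x of jar3 in the frame of stop between -0.059 and -0.055 m and x of jar4 in the frame of stop between -0.059 and -0.055 m and x of jar5 in the frame of stop between -0.059 and -0.055 m) or (x of jar1 in the frame of stop between -0.0575 and -0.0535 m and x of jar2 in the frame of stop between -0.0575 and -0.0535 m and x of jar3 in the frame of stop between -0.0575 and -0.0535 m and x of jar4 in the frame of stop between -0.0575 and -0.0535 m and x of jar5 in the frame of stop between -0.0575 and -0.0535 m) or (x of jar1 in the frame of stop between -0.056 and -0.052 m and x of jar2 in the frame of stop between -0.056 and -0.052 m and x of jar3 in the frame of stop between -0.056 and -0.052 m and x of jar4 in the frame of stop between -0.056 and -0.052 m and x of jar5 in the frame of stop between -0.056 and -0.052 m) or (x of jar1 in the frame of stop between -0.0545 and -0.0505 m and x of jar2 in the frame of stop between -0.0545 and -0.0505 m and x of jar3 in the frame of stop between -0.0545 and -0.0505 m and x of jar4 in the frame of stop between -0.0545 and -0.0505 m and x of jar5 in the frame of stop between -0.0545 and -0.0505 m) or (x of jar1 in the frame of stop between -0.053 and -0.049 m and x of jar2 in the frame of stop between -0.053 and -0.049 m and x of jar3 in the frame of stop between -0.053 and -0.049 m and x of jar4 in the frame of stop between -0.053 and -0.049 m and x of jar5 in the frame of stop between -0.053 and -0.049 m) or (x of jar1 in the frame of stop between -0.0515 and -0.0475 m and x of jar2 in the frame of stop between -0.0515 and -0.0475 m and x of jar3 in the frame of stop between -0.0515 and -0.0475 m and x of jar4 in the frame of stop between -0.0515 and -0.0475 m and x of jar5 in the frame of stop between -0.0515 and -0.0475 m) or (x of jar1 in the frame of stop between -0.05 and -0.046 m and x of jar2 in the frame of stop between -0.05 and -0.046 m and x of jar3 in the frame of stop between -0.05 and -0.046 m and x of jar4 in the frame of stop between -0.05 and -0.046 m and x of jar5 in the frame of stop between -0.05 and -0.046 m) or (x of jar1 in the frame of stop between -0.0485 and -0.0445 m and x of jar2 in the frame of stop between -0.0485 and -0.0445 m and x of jar3 in the frame of stop between -0.0485 and -0.0445 m and x of jar4 in the frame of stop between -0.0485 and -0.0445 m and x of jar5 in the frame of stop between -0.0485 and -0.0445 m) or (x of jar1 in the frame of stop between -0.047 and -0.043 m and x of jar2 in the frame of stop between -0.047 and -0.043 m and x of jar3 in the frame of stop between -0.047 and -0.043 m and x of jar4 in the frame of stop between -0.047 and -0.043 m and x of jar5 in the frame of stop between -0.047 and -0.043 m) or (x of jar1 in the frame of stop between -0.0455 and -0.0415 m and x of jar2 in the frame of stop between -0.0455 and -0.0415 m and x of jar3 in the frame of stop between -0.0455 and -0.0415 m and x of jar4 in the frame of stop between -0.0455 and -0.0415 m and x of jar5 in the frame of stop between -0.0455 and -0.0415 m) or (x of jar1 in the frame of stop between -0.044 and -0.04 m and x of jar2 in the frame of stop between -0.044 and -0.04 m and x of jar3 in the frame of stop between -0.044 and -0.04 m and x of jar4 in the frame of stop between -0.044 and -0.04 m and x of jar5 in the frame of stop between -0.044 and -0.04 m) or (x of jar1 in the frame of stop between -0.0425 and -0.0385 m and x of jar2 in the frame of stop between -0.0425 and -0.0385 m and x of jar3 in the frame of stop between -0.0425 and -0.0385 m and x of jar4 in the frame of stop between -0.0425 and -0.0385 m and x of jar5 in the frame of stop between -0.0425 and -0.0385 m)) and y of jar1 in the frame of stop between -0.12 and 0.12 m and angle between each of jar1, jar2, jar3, jar4, jar5's own z axis and vertical below 0.1 rad and y of jar2 in the frame of stop between -0.12 and 0.12 m and y of jar3 in the frame of stop between -0.12 and 0.12 m and y of jar4 in the frame of stop between -0.12 and 0.12 m and y of jar5 in the frame of stop between -0.12 and 0.12 m and contact force between stop and anything else above 5 N and angle between the x axis of straightedge and the x axis of stop, either way round below 0.035 rad and horizontal distance between straightedge and stop below 0.11 m and (contact force between straightedge and jar1 above 1 N or contact force between straightedge and jar2 above 1 N or contact force between straightedge and jar3 above 1 N or contact force between straightedge and jar4 above 1 N or contact force between straightedge and jar5 above 1 N) and contact force between the fingers and straightedge above 1 N), for 0.3 s.
At the end, for the whole second after the job is handed in: all five jars stand upright (0.1 rad) in one row where it touches the face bar, within its length and in line with it to 2.5 mm; the straightedge stands upright and at rest on its pad, centred within 20 mm and along it within 0.15 rad (((x of jar1 in the frame of stop between -0.0635 and -0.0595 m and x of jar2 in the frame of stop between -0.0635 and -0.0595 m and x of jar3 in the frame of stop between -0.0635 and -0.0595 m and x of jar4 in the frame of stop between -0.0635 and -0.0595 m and x of jar5 in the frame of stop between -0.0635 and -0.0595 m) or (x of jar1 in the frame of stop between -0.062 and -0.058 m and x of jar2 in the frame of stop between -0.062 and -0.058 m and x of jar3 in the frame of stop between -0.062 and -0.058 m and x of jar4 in the frame of stop between -0.062 and -0.058 m and x of jar5 in the frame of stop between -0.062 and -0.058 m) or (x of jar1 in the frame of stop between -0.0605 and -0.0565 m and x of jar2 in the frame of stop between -0.0605 and -0.0565 m and x of jar3 in the frame of stop between -0.0605 and -0.0565 m and x of jar4 in the frame of stop between -0.0605 and -0.0565 m and x of jar5 in the frame of stop between -0.0605 and -0.0565 m) or (x of jar1 in the frame of stop between -0.059 and -0.055 m and x of jar2 in the frame of stop between -0.059 and -0.055 m and x of jar3 in the frame of stop between -0.059 and -0.055 m and x of jar4 in the frame of stop between -0.059 and -0.055 m and x of jar5 in the frame of stop between -0.059 and -0.055 m) or (x of jar1 in the frame of stop between -0.0575 and -0.0535 m and x of jar2 in the frame of stop between -0.0575 and -0.0535 m and x of jar3 in the frame of stop between -0.0575 and -0.0535 m and x of jar4 in the frame of stop between -0.0575 and -0.0535 m and x of jar5 in the frame of stop between -0.0575 and -0.0535 m) or (x of jar1 in the frame of stop between -0.056 and -0.052 m and x of jar2 in the frame of stop between -0.056 and -0.052 m and x of jar3 in the frame of stop between -0.056 and -0.052 m and x of jar4 in the frame of stop between -0.056 and -0.052 m and x of jar5 in the frame of stop between -0.056 and -0.052 m) or (x of jar1 in the frame of stop between -0.0545 and -0.0505 m and x of jar2 in the frame of stop between -0.0545 and -0.0505 m and x of jar3 in the frame of stop between -0.0545 and -0.0505 m and x of jar4 in the frame of stop between -0.0545 and -0.0505 m and x of jar5 in the frame of stop between -0.0545 and -0.0505 m) or (x of jar1 in the frame of stop between -0.053 and -0.049 m and x of jar2 in the frame of stop between -0.053 and -0.049 m and x of jar3 in the frame of stop between -0.053 and -0.049 m and x of jar4 in the frame of stop between -0.053 and -0.049 m and x of jar5 in the frame of stop between -0.053 and -0.049 m) or (x of jar1 in the frame of stop between -0.0515 and -0.0475 m and x of jar2 in the frame of stop between -0.0515 and -0.0475 m and x of jar3 in the frame of stop between -0.0515 and -0.0475 m and x of jar4 in the frame of stop between -0.0515 and -0.0475 m and x of jar5 in the frame of stop between -0.0515 and -0.0475 m) or (x of jar1 in the frame of stop between -0.05 and -0.046 m and x of jar2 in the frame of stop between -0.05 and -0.046 m and x of jar3 in the frame of stop between -0.05 and -0.046 m and x of jar4 in the frame of stop between -0.05 and -0.046 m and x of jar5 in the frame of stop between -0.05 and -0.046 m) or (x of jar1 in the frame of stop between -0.0485 and -0.0445 m and x of jar2 in the frame of stop between -0.0485 and -0.0445 m and x of jar3 in the frame of stop between -0.0485 and -0.0445 m and x of jar4 in the frame of stop between -0.0485 and -0.0445 m and x of jar5 in the frame of stop between -0.0485 and -0.0445 m) or (x of jar1 in the frame of stop between -0.047 and -0.043 m and x of jar2 in the frame of stop between -0.047 and -0.043 m and x of jar3 in the frame of stop between -0.047 and -0.043 m and x of jar4 in the frame of stop between -0.047 and -0.043 m and x of jar5 in the frame of stop between -0.047 and -0.043 m) or (x of jar1 in the frame of stop between -0.0455 and -0.0415 m and x of jar2 in the frame of stop between -0.0455 and -0.0415 m and x of jar3 in the frame of stop between -0.0455 and -0.0415 m and x of jar4 in the frame of stop between -0.0455 and -0.0415 m and x of jar5 in the frame of stop between -0.0455 and -0.0415 m) or (x of jar1 in the frame of stop between -0.044 and -0.04 m and x of jar2 in the frame of stop between -0.044 and -0.04 m and x of jar3 in the frame of stop between -0.044 and -0.04 m and x of jar4 in the frame of stop between -0.044 and -0.04 m and x of jar5 in the frame of stop between -0.044 and -0.04 m) or (x of jar1 in the frame of stop between -0.0425 and -0.0385 m and x of jar2 in the frame of stop between -0.0425 and -0.0385 m and x of jar3 in the frame of stop between -0.0425 and -0.0385 m and x of jar4 in the frame of stop between -0.0425 and -0.0385 m and x of jar5 in the frame of stop between -0.0425 and -0.0385 m)) and y of jar1 in the frame of stop between -0.12 and 0.12 m and angle between each of jar1, jar2, jar3, jar4, jar5, straightedge's own z axis and vertical below 0.1 rad and y of jar2 in the frame of stop between -0.12 and 0.12 m and y of jar3 in the frame of stop between -0.12 and 0.12 m and y of jar4 in the frame of stop between -0.12 and 0.12 m and y of jar5 in the frame of stop between -0.12 and 0.12 m and linear speed of each of jar1, jar2, jar3, jar4, jar5, straightedge below 0.02 m/s and x of straightedge in the frame of pad between -0.02 and 0.02 m and y of straightedge in the frame of pad between -0.02 and 0.02 m and z of straightedge in the frame of pad below 0.008 m and angle between the y axis of straightedge and the y axis of pad, either way round below 0.15 rad).
It fails at once if a jar is squeezed by the straightedge with more than 18 N, or the row pressed on the backstop with more than 20 N (contact force between straightedge and jar1 above 18 N or contact force between straightedge and jar2 above 18 N or contact force between straightedge and jar3 above 18 N or contact force between straightedge and jar4 above 18 N or contact force between straightedge and jar5 above 18 N or contact force between stop and anything else above 20 N).
It fails at once if a jar is tipped by more than 0.4 rad (angle between any of jar1, jar2, jar3, jar4, jar5's own z axis and vertical above 0.4 rad).
It fails at once if the robot itself touches a jar (more than 0.5 N) (contact force between any of the fingers, the arm and jar1 above 0.5 N or contact force between any of the fingers, the arm and jar2 above 0.5 N or contact force between any of the fingers, the arm and jar3 above 0.5 N or contact force between any of the fingers, the arm and jar4 above 0.5 N or contact force between any of the fingers, the arm and jar5 above 0.5 N).
It fails at once if the bottle, bowl or mould is moved more than 15 mm, or the balance is touched with more than 2 N (distance of any of bottle, mould, mortar from where it was at the start of the episode above 0.015 m or contact force between balance and anything else above 2 N).
It also fails if it takes over 64 s, if anything falls off the work surface, if the arm or the gripper's body presses on something with over 40 N, if the wrist force passes 120 N, or if a joint passes its speed limit or range.

## Robot

A 6-joint arm with a two-finger parallel gripper is mounted at the origin on the work surface. World frame = base frame: x ahead of the robot, y to its left, z up, the work surface at z = 0. Lengths are in mm, angles in rad, forces in N, time in s.
With the tool pointing down it reaches from about 400 to 825 mm from the base axis. Payload 7 kg.
Tool frame: the origin (TCP) lies at the very end of the fingers, on their centre line; the grasp point (between the pads) lies 19 mm behind it; z points along the fingers, y is the line along which they close (so a half turn about z gives the same grasp; the last joint's range is limited). The gripper opens to 88 mm and grips with 3 to 60 N. Pads are 19 mm wide; open, the fingers measure 130 mm over their backs; the gripper's body (78 mm by 193 mm) begins 47 mm behind the grasp point.
Start: joints at [1.589, 0.359, 0.012, 0, -1.224, -0.288], TCP at [179.923, 650.556, 226.561] pointing down, gripper open.
Joint ranges: [-3.07, 3.07], [-1.43, 2.12], [-1.02, 1.25], [-3.03, 1.67], [-3.05, -0], [-3.03, 3.03]. Speed limits (rad/s): [2.39, 2.39, 3.01, 3.14, 3.14, 3.14].

## Interface

Orientations are given as a unit quaternion [x, y, z, w].
In Python, from plant import bot gives the robot as it stands. Calls block until the motion is done:
- bot.move_ptp(position, orientation): joint-space move of the TCP to a pose.
- bot.line_to(position, velocity=150, ori=None): straight line of the TCP; ori=None keeps the orientation; velocity is the mean speed in mm/s.
- bot.move_joints(angles): joint-space move.
- bot.move_gripper(opening, force=None): finger opening in mm; force is the grip in N (None keeps the last); returns when the fingers have stopped.
- bot.pause(seconds).
- bot.solve_ik(position, orientation): joint angles nearest the present ones, or None.
- bot.read_state(): the state.
- bot.camera(name): name is "scene" or "top" or "wrist"; returns the picture (384x512x3 uint8, red, green, blue); there is no depth.
- bot.get_calibration(name): a dict with "fx", "fy", "cx", "cy" (pixels), "view" (4x4, takes a point from world to camera coordinates); the wrist camera has in their place "T_tool_cam" (4x4, takes a point from camera to tool coordinates, whose origin is the TCP and whose axes are the flange's). Camera axes: x right, y up, looking along -z (the intrinsics and any distortion apply to the point x, -y, -z); pixel columns grow to the right and rows downward; lengths in mm; the calibration is good to about 2 mm. A picture is of the moment at which its call begins: read the wrist's pose just before it. get_calibration takes no time and is no camera call.
A pose or a line that the arm cannot do raises bot.Unreachable and nothing moves.
- bot.close_job(): hands the job in; it is judged then, once.
The state is a dict: "t": time; "joint_pos": joint angles; "qvel": joint speeds; "tau": joint torques, N m; "tcp_pos": TCP position; "eef_rot": TCP orientation; "contact_force": force on the tool from outside, world axes, zero at the start; "moment": the same for the moment, N m; "width": finger opening in mm; "finger_force": force on a finger pad.
Only numpy, scipy, OpenCV 4.12 (cv2) and the standard library are available. Lean on these libraries where they do the work, as an engineer would, in place of code of your own. Each camera call takes 0.05 s, during which the arm holds its last target. There are 200 camera calls.

## Working session

There is one attempt and no reset: what is moved stays moved. The work goes in short steps, each a Python script; the robot and the scene stay as the last script left them, time stands still between calls to the robot, and variables do not carry over. Pictures are saved under pics/ and viewed, at most 10 in all, crops included, and the job is handed in when it is done.

```bash
ls; mkdir -p pics; python3 - <<'E'
from plant import bot
import cv2,numpy as np
np.set_printoptions(precision=4,suppress=True)
for n in("scene","top"):
    im=bot.camera(n); cv2.imwrite(f"pics/{n}0.png",im[:,:,::-1])
    print(n,bot.get_calibration(n))
print(bot.get_calibration("wrist"))
print(bot.read_state())
E
```

```text
pics
scene {'fx': 366.6041014053615, 'fy': 366.6041014053615, 'cx': 257.56490196006547, 'cy': 193.11513264789173, 'view': array([[    0.3879,     0.9216,    -0.0138,  -245.4598],
       [   -0.6577,     0.2873,     0.6963,   364.3828],
       [    0.6457,    -0.261 ,     0.7176, -1236.174 ],
       [    0.    ,     0.    ,     0.    ,     1.    ]])}
top {'fx': 423.6303135048694, 'fy': 423.6303135048694, 'cx': 253.65452053482989, 'cy': 190.82900386386612, 'view': array([[   -0.0262,    -0.9996,    -0.0105,     7.8707],
       [    0.9963,    -0.027 ,     0.0814,  -606.3632],
       [   -0.0817,    -0.0083,     0.9966, -1089.6651],
       [    0.    ,     0.    ,     0.    ,     1.    ]])}
{'fx': 327.0097526735643, 'fy': 327.0097526735643, 'cx': 253.63058004521858, 'cy': 187.3415286346935, 'T_tool_cam': array([[   0.0013,    0.9605,    0.2783,   74.9605],
       [   1.    ,   -0.0009,   -0.0015,    1.4162],
       [  -0.0012,    0.2783,   -0.9605, -158.5369],
       [   0.    ,    0.    ,    0.    ,    1.    ]])}
{'t': 0.1, 'joint_pos': array([ 1.5891,  0.3593,  0.0112, -0.0003, -1.2241, -0.2881]), 'qvel': array([-0.0004, -0.0002,  0.0025,  0.0024,  0.0003, -0.0012]), 'tau': array([ -0.0002, -58.4164,  29.3751,   7.0156,   0.0102,  -0.0001]), 'tcp_pos': array([179.8389, 650.168 , 225.7302]), 'eef_rot': array([ 0.9909, -0.1345, -0.    ,  0.0007]), 'contact_force': array([-0.5866, -0.1639, -0.0388]), 'moment': array([-0.0007,  0.0121, -0.0077]), 'finger_force': 0.0, 'width': 87.5380842052295}
```

View pics/top0.png

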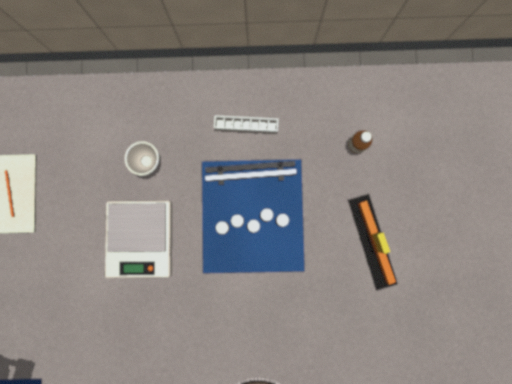

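View pics/scene0.png

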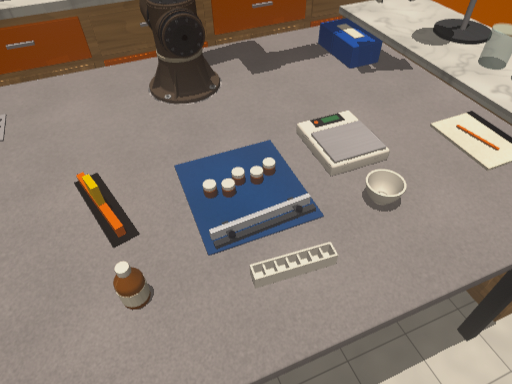

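Top view: the board's corners are about (202,161) to (304,271), the bar runs (205,178) to (297,171), and the jars sit at rows 213–228. The pad and straightedge are to the right at about (373,243), with the grip at (382,243), and the balance is on the left. The scene view agrees. Next come closer wrist views.

```bash
cat > h.py <<'E'
from plant import bot
import numpy as np, cv2
from scipy.spatial.transform import Rotation as R
np.set_printoptions(precision=4,suppress=True)
def q(psi): return np.array([np.cos(psi/2),np.sin(psi/2),0,0])  # tool down, tool x at angle psi
def shot(name):
    s=bot.read_state(); im=bot.camera("wrist"); c=bot.get_calibration("wrist")
    T=np.eye(4); T[:3,:3]=R.from_quat(s["eef_rot"]).as_matrix(); T[:3,3]=s["tcp_pos"]
    np.savez(f"pics/{name}.npz",im=im,V=np.linalg.inv(T@c["T_tool_cam"]))
    cv2.imwrite(f"pics/{name}.png",im[:,:,::-1])
def load(name,cam="wrist"):
    d=np.load(f"pics/{name}.npz"); c=bot.get_calibration("wrist")
    return d["im"],(d["V"],c["fx"],c["fy"],c["cx"],c["cy"])
def fixed(cam):
    c=bot.get_calibration(cam); return (c["view"],c["fx"],c["fy"],c["cx"],c["cy"])
def rays(C,uv):
    V,fx,fy,cx,cy=C; uv=np.atleast_2d(np.asarray(uv,float))
    d=np.c_[(uv[:,0]-cx)/fx,-(uv[:,1]-cy)/fy,-np.ones(len(uv))]@V[:3,:3]
    return -V[:3,:3].T@V[:3,3], d/np.linalg.norm(d,axis=1)[:,None]
def onplane(C,uv,z):
    o,d=rays(C,uv); return o+d*((z-o[2])/d[:,2])[:,None]
def tri(Cs,uvs):
    A=np.zeros((3,3));b=np.zeros(3);L=[]
    for C,uv in zip(Cs,uvs):
        o,d=rays(C,uv);P=np.eye(3)-np.outer(d[0],d[0]);A+=P;b+=P@o;L.append((P,o))
    X=np.linalg.solve(A,b); return X,max(np.linalg.norm(P@(X-o)) for P,o in L)
E
python3 - <<'E'
from h import *
for nm,p in(("board",[540,0,55]),("board far",[640,0,60]),("pad",[480,-300,100])):
    for d in (-163,-107,-90,0,17,73,90,180,197):
        print(nm,d,bot.solve_ik(np.array(p,float),q(np.radians(d))))
bot.move_ptp([540,40,260],q(0)); shot("b1")
bot.line_to([540,-60,260],250); shot("b2")
bot.line_to([470,-240,260],250); shot("p1")
bot.line_to([470,-340,260],250); shot("p2")
print(bot.read_state()["t"])
a=[cv2.imread(f"pics/{n}.png") for n in("b1","b2","p1","p2")]
cv2.imwrite("pics/m1.png",cv2.resize(np.vstack([np.hstack(a[:2]),np.hstack(a[2:])]),(800,600),interpolation=cv2.INTER_AREA))
E
```

```text
board -163 [ 0.3631  0.3161 -0.4995  0.     -0.7552 -1.6372]
board -107 [ 0.3631  0.3161 -0.4995  0.     -0.7552 -0.6598]
board -90 [ 0.3631  0.3161 -0.4995  0.     -0.7552 -0.3631]
board 0 [ 0.3631  0.3161 -0.4995  0.     -0.7552  1.2077]
board 17 [ 0.3631  0.3161 -0.4995  0.     -0.7552  1.5044]
board 73 [ 0.3631  0.3161 -0.4995  0.     -0.7552  2.4818]
board 90 [ 0.3631  0.3161 -0.4995  0.     -0.7552  2.7785]
board 180 [ 0.3631  0.3161 -0.4995  0.     -0.7552 -1.9339]
board 197 [ 0.3631  0.3161 -0.4995  0.     -0.7552 -1.6372]
board far -163 [ 0.3044  0.4468 -0.2663  0.     -0.8577 -1.5785]
board far -107 [ 0.3044  0.4468 -0.2663  0.     -0.8577 -0.6011]
board far -90 [ 0.3044  0.4468 -0.2663  0.     -0.8577 -0.3044]
board far 0 [ 0.3044  0.4468 -0.2663  0.     -0.8577  1.2664]
board far 17 [ 0.3044  0.4468 -0.2663  0.     -0.8577  1.5631]
board far 73 [ 0.3044  0.4468 -0.2663  0.     -0.8577  2.5405]
board far 90 [ 0.3044  0.4468 -0.2663  0.     -0.8577  2.8372]
board far 180 [ 0.3044  0.4468 -0.2663  0.     -0.8577 -1.8752]
board far 197 [ 0.3044  0.4468 -0.2663  0.     -0.8577 -1.5785]
pad -163 [-0.2129  0.2966 -0.3962  0.     -0.878  -1.0612]
pad -107 [-0.2129  0.2966 -0.3962  0.     -0.878  -0.0838]
pad -90 [-0.2129  0.2966 -0.3962  0.     -0.878   0.2129]
pad 0 [-0.2129  0.2966 -0.3962  0.     -0.878   1.7837]
pad 17 [-0.2129  0.2966 -0.3962  0.     -0.878   2.0804]
pad 73 None
pad 90 [-0.2129  0.2966 -0.3962  0.     -0.878  -2.9287]
pad 180 [-0.2129  0.2966 -0.3962  0.     -0.878  -1.3579]
pad 197 [-0.2129  0.2966 -0.3962  0.     -0.878  -1.0612]
4.8417
```

View pics/m1.png

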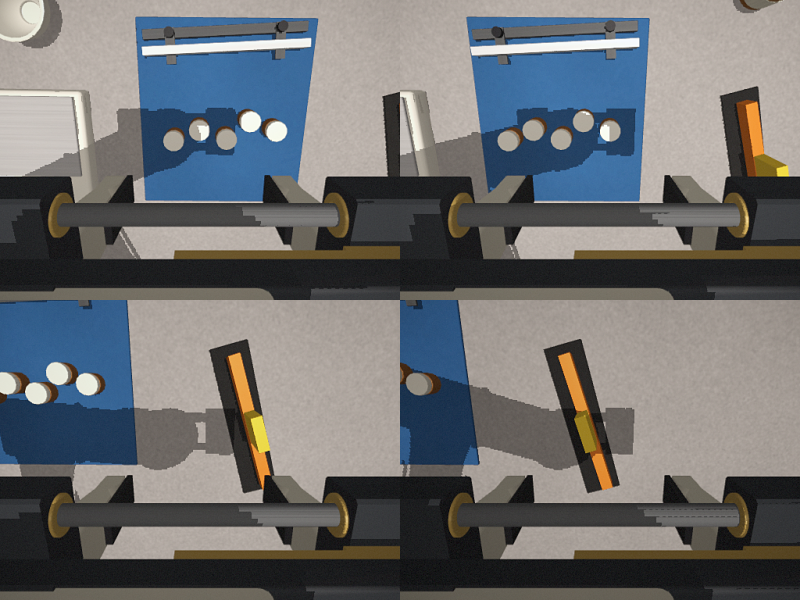

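Wrist pictures (2x2 montage): the whole bar and all five lids are clear in both upper views. The pad, blade and grip are whole in the lower right one, with the grip near (585,432). Next I'll segment and triangulate.

```bash
cat > m.py <<'E'
from h import *
def comps(mask,amin):
    n,l,st,ce=cv2.connectedComponentsWithStats(mask.astype(np.uint8))
    return [(st[i,4],ce[i],l==i) for i in range(1,n) if st[i,4]>=amin]
def rect(m):
    p=np.argwhere(m)[:,::-1].astype(np.float32); return cv2.minAreaRect(p),p
def lids(name):
    im,C=load(name); h=cv2.cvtColor(im,cv2.COLOR_RGB2HSV); 
    blue=(h[...,0]>95)&(h[...,0]<125)&(h[...,1]>100)
    board=max(comps(blue,500))[2].astype(np.uint8)
    cs,_=cv2.findContours(board,cv2.RETR_EXTERNAL,cv2.CHAIN_APPROX_SIMPLE)
    hull=cv2.convexHull(max(cs,key=cv2.contourArea)); inside=cv2.fillConvexPoly(np.zeros_like(board),hull,1)>0
    g=(h[...,1]<70)&(h[...,2]>85)&inside; g[225:]=False
    g=cv2.morphologyEx(g.astype(np.uint8),cv2.MORPH_OPEN,np.ones((3,3)))
    return C,comps(g,150),im,h,hull
E
python3 - <<'E'
from m import *
for n in("b1","b2"):
    C,cc,im,h,hull=lids(n)
    print(n,[(int(a),c.round(1)) for a,c,_ in cc])
    for a,c,m in cc:
        if c[1]<110 : r,p=rect(m); print(" bar",r, onplane(C,cv2.boxPoints(r),31))
    print(" lids",[ (onplane(C,c,40)[0,:2]) for a,c,_ in cc if c[1]>110])
    ap=cv2.approxPolyDP(hull,4,True)[:,0]; print(" hull",ap.tolist(),onplane(C,ap,6)[:,:2].tolist())
for n in("p1","p2"):
    im,C=load(n);h=cv2.cvtColor(im,cv2.COLOR_RGB2HSV)
    H,S,V=[h[...,i].astype(int) for i in range(3)]
    reg=np.zeros(H.shape,bool);reg[40:248,250 if n=="p1" else 170:330+20]=1
    ye=(H>=22)&(H<36)&(S>130)&(V>70)&reg; orr=(H>3)&(H<22)&(S>130)&(V>70)&reg; bl=(V<60)&reg
    for nm,mk in(("yellow",ye),("orange",orr),("black|all",bl|ye|orr)):
        x=max(comps(mk,50),key=lambda t:t[0]); r,p=rect(x[2]); print(n,nm,x[0],r,cv2.boxPoints(r).round(1).tolist())
E
```

```text
b1 [(3474, array([301.3,  56.7])), (1657, array([287.5,  38.1])), (355, array([195.7,  42.7])), (605, array([320.2, 155.3])), (571, array([254.8, 166.6])), (598, array([353.3, 167.6])), (558, array([289.5, 178.2])), (566, array([221.9, 180.1]))]
 bar ((290.1835632324219, 61.143310546875), (44.94023895263672, 216.95289611816406), 82.42911529541016) [[ 656.095   120.4486   31.    ]
 [ 685.2974 -113.1842   31.    ]
 [ 640.0442 -125.3457   31.    ]
 [ 608.7485  116.5718   31.    ]]
 bar ((287.2392578125, 38.12555694580078), (12.844900131225586, 130.29135131835938), 87.0390625) [[674.484   73.5375  31.    ]
 [681.482  -67.3372  31.    ]
 [668.6989 -69.1609  31.    ]
 [661.5686  73.1325  31.    ]]
 bar ((195.5, 42.5), (13.0, 27.0), 90.0) [[673.4644 116.8822  31.    ]
 [673.5312  87.5306  31.    ]
 [660.4203  88.0021  31.    ]
 [660.3542 117.6552  31.    ]]
 lids [array([544.1319, -39.2169]), array([530.3893,  37.3401]), array([529.4476, -79.3388]), array([516.3503,  -4.1726]), array([513.8779,  76.7207])]
 hull [[406, 24], [380, 234], [336, 256], [187, 255], [173, 23]] [[690.4855060104077,
[... 2043 characters left out ...]
 ((237.75001525878906, 168.25), (52.177581787109375, 18.973665237426758), 71.56504821777344) [[220.5, 146.5], [238.5, 140.5], [255.0, 190.0], [237.0, 196.0]]
p2 orange 2368 ((238.2626190185547, 154.40133666992188), (181.84169006347656, 17.725154876708984), 71.70050811767578) [[201.3000030517578, 70.9000015258789], [218.10000610351562, 65.30000305175781], [275.20001220703125, 237.89999389648438], [258.3999938964844, 243.5]]
p2 black|all 8849 ((233.97171020507812, 149.15093994140625), (193.95310974121094, 49.03771209716797), 74.05460357666016) [[183.8000030517578, 62.599998474121094], [230.89999389648438, 49.20000076293945], [284.20001220703125, 235.6999969482422], [237.0, 249.10000610351562]]
```

```bash
python3 - <<'E'
import cv2,numpy as np
a=cv2.imread("pics/p1.png")[40:250,230:360];b=cv2.imread("pics/p2.png")[40:250,170:300]
cv2.imwrite("pics/c1.png",cv2.resize(np.hstack([a,b]),None,fx=2.8,fy=2.8,interpolation=cv2.INTER_NEAREST))
E
```

```text
(no output)
```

View pics/c1.png

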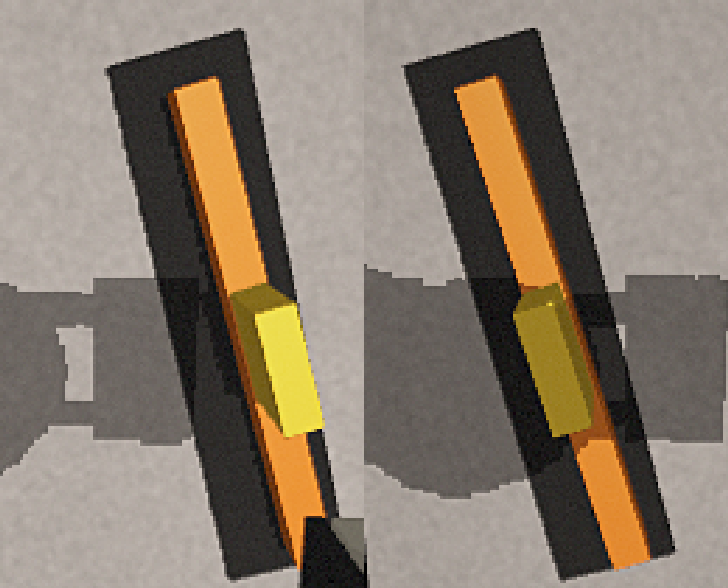

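Crop: the grip top corners are in display px, left view (255,314),(298,303),(323,429),(287,436) and right view (514,313),(554,302),(590,428),(553,437). The pad corners are clear too. Next I'll triangulate them and fit the bar direction.

```bash
python3 - <<'E'
from m import *
_,C1=load("p1");_,C2=load("p2")
f1=lambda p:np.array(p)/2.8+[230,40]; f2=lambda p:(np.array(p)-[364,0])/2.8+[170,40]
for nm,A,B in(("grip",[(255,314),(298,303),(323,429),(287,436)],[(514,313),(554,302),(590,428),(553,437)]),
  ("blade",[(175,90),(217,77)],[(455,90),(497,76)]),("pad",[(107,69),(243,29),(230,580)],[(404,67),(538,28),(561,580)])):
    X=np.array([tri((C1,C2),(f1(a),f2(b)))[0] for a,b in zip(A,B)]); print(nm,X,X.mean(0))
    if nm=="grip":
        for k in((0,3),(1,2)): d=X[k[0]]-X[k[1]]; print("  ang",np.arctan2(d[1],d[0]))
P=onplane(C2,f2([(404,67),(538,28),(675,551),(561,580)]),4); print("pad z4",P,P.mean(0),[np.arctan2(*(P[a]-P[b])[1::-1]) for a,b in((0,3),(1,2))])
for C,f,b in((C1,f1,[(255,314),(298,303),(323,429),(287,436)]),(C2,f2,[(514,313),(554,302),(590,428),(553,437)])):
    P=onplane(C,f(b),86); print("grip z86",P.mean(0),[np.arctan2(*(P[a]-P[b])[1::-1]) for a,b in((0,3),(1,2))])
P=onplane(C2,f2([(455,90),(497,76),(652,556),(615,569)]),32); print("blade z32",P,P.mean(0),[np.arctan2(*(P[a]-P[b])[1::-1]) for a,b in((0,3),(1,2))])
# bar
Ls=[]
for n in("b1","b2"):
    im,C=load(n); g=im.min(2)>190; g[90:]=0; g[:,:90 if n=="b2" else 170]=0
    if n=="b1": g[:,410:]=0
    x=max(comps(g,300),key=lambda t:t[0]); m=x[2]; cols=np.where(m.any(0))[0]
    top=np.array([np.argmax(m[:,c]) for c in cols]); bot_=np.array([m.shape[0]-1-np.argmax(m[::-1,c]) for c in cols])+1
    cols_=cols[5:-5]
    for nm,e in(("far",top[5:-5]),("near",bot_[5:-5])):
        vx,vy,x0,y0=cv2.fitLine(np.c_[cols_,e].astype(np.float32),cv2.DIST_HUBER,0,.01,.01).ravel()
        uv=[(c,y0+vy/vx*(c-x0)) for c in(cols[0],cols[-1])]
        for z in (31,):
            P=onplane(C,uv,z); d=P[0]-P[1]; print(n,nm,np.round(uv,1).tolist(),P[:,:2].tolist(),"len",np.linalg.norm(d),"ang(y axis)-90:",np.arctan2(d[1],d[0])-np.pi/2)
# lid heights
def ls(n):
    C,cc,*_=lids(n); return C,np.array(sorted([c for a,c,_ in cc if c[1]>110],key=lambda c:c[0]))
Ca,a=ls("b1");Cb,b=ls("b2"); print([tri((Ca,Cb),(u,v))[0] for u,v in zip(a,b)])
E
```

```text
grip [[ 486.0754 -310.5498   85.0049]
 [ 490.5938 -325.4061   87.6328]
 [ 442.6035 -338.4088   87.3518]
 [ 440.0498 -324.486    89.3479]] [ 464.8306 -324.7127   87.3343]
  ang 0.29401656631434026
  ang 0.2645909895609785
blade [[ 566.5879 -284.4101   32.1024]
 [ 571.7685 -301.1422   30.7374]] [ 569.1782 -292.7762   31.4199]
pad [[ 577.1617 -258.5085    1.2653]
 [ 592.9928 -315.9461    0.6771]
 [ 337.4619 -323.1809    3.1331]] [ 502.5388 -299.2118    1.6918]
pad z4 [[ 577.1187 -259.0482    4.    ]
 [ 592.5467 -316.1467    4.    ]
 [ 353.5632 -379.5237    4.    ]
 [ 337.8082 -323.2172    4.    ]] [ 465.2592 -319.4839    4.    ] [np.float64(0.2619782644061167), np.float64(0.2592269535549364)]
grip z86 [ 464.4464 -325.0762   86.    ] [np.float64(0.3088977373046617), np.float64(0.26328822678238917)]
grip z86 [ 464.4257 -324.6711   86.    ] [np.float64(0.2796220279214543), np.float64(0.2653734201259508)]
blade z32 [[ 566.3781 -284.3979   32.    ]
 [ 571.6436 -301.2727   32.    ]
 [ 363.9979 -366.4038   32.    ]
 [ 357.4312 -349.4259   32.    ]] [ 464.8627 -325.3751   32.    ] [np.float64(0
[... 270 characters left out ...]
]] [[637.5927322830777, 120.11466418711078], [649.5842090888063, -120.05027138840822]] len 240.4641174811234 ang(y axis)-90: 0.04988874271095356
b2 far [[90.0, 60.1], [305.0, 48.7]] [[648.9651804047751, 118.99541289752307], [660.7892356370319, -118.69029623455536]] len 237.979630657236 ang(y axis)-90: 0.04970562165925396
b2 near [[90.0, 71.1], [305.0, 59.8]] [[637.4344142092576, 120.60045521256299], [649.3651187982637, -119.19295833397666]] len 240.09003080572072 ang(y axis)-90: 0.049713102241751406
[array([513.0373,  77.0486,  36.6607]), array([529.9571,  37.3273,  37.6815]), array([515.5705,  -4.4962,  37.2031]), array([543.8114, -39.4421,  38.9394]), array([528.6748, -80.2631,  37.0797])]
```

Everything agrees: the lids come out near z 37–39, the bar is 240 long with yaw +0.0497 rad, the grip top is near z 87 and the pad is 60x250. Next I'll pick up the straightedge.

```bash
python3 - <<'E'
from h import *
psi=0.300-np.pi
bot.move_ptp([464.8,-325.1,140],q(psi))
bot.line_to([464.8,-325.1,46],100)
print(bot.read_state()["tcp_pos"],bot.read_state()["contact_force"])
bot.move_gripper(8,55)
s=bot.read_state();print(s["t"],s["width"],s["finger_force"],s["tcp_pos"],s["contact_force"],s["moment"])
if s["width"]>12:
    bot.line_to([464.8,-325.1,120],80); bot.pause(.3)
    s=bot.read_state();print(s["t"],s["width"],s["finger_force"],s["tcp_pos"],s["contact_force"],s["moment"],s["joint_pos"])
    sy=0.0497; u=np.array([np.cos(sy),np.sin(sy)]); v=np.array([-u[1],u[0]])
    # start: 60mm short of nearest jar along u, centred laterally on jars/bar
    J=np.array([[513.5,76.5],[530.2,37],[516,-4.5],[544,-39.4],[529.2,-79.8]])
    print("u",J@u,"v",J@v,"bar centre v",np.array([643.5,0.3])@v)
    vc=(J@v).mean(); us=(J@u).min()-16-9-20
    p=us*u+vc*v; print("start",p, us, vc)
    bot.move_ptp([p[0],p[1],130],q(sy-np.pi/2)); bot.pause(.2)
    s=bot.read_state();print(s["t"],s["tcp_pos"],s["contact_force"],s["moment"],s["joint_pos"])
    im=bot.camera("top"); cv2.imwrite("pics/t1.png",cv2.resize(im[120:300,160:420,::-1],None,fx=3,fy=3))
E
```

```text
[ 465.2546 -325.302    46.5734] [-0.3033 -0.019   0.1237]
9.4917 15.860661827800042 54.99999940395355 [ 464.6979 -325.0431   45.9471] [-0.3888  0.4103  0.2284] [ 0.223  -0.1121  0.0563]
10.8667 15.666569281408892 54.999343156814575 [ 464.6554 -325.0468  119.6267] [-0.1668  0.2334 -2.0202] [ 0.089  -0.1001  0.0077] [-0.2654  0.2766 -0.3714 -0.     -0.9234 -1.0054]
u [516.6664 531.3835 515.1393 541.3709 524.5821] v [  50.8951   10.6142  -30.1291  -66.377  -105.9919] bar centre v -31.669155680772075
start [470.9596  -4.8066] 470.13929000934274 -28.197734225745023
12.2833 [471.0439  -5.7065 129.8313] [ 0.3293  0.3784 -1.3969] [ 0.1114 -0.046  -0.0353] [ 0.4072  0.1127 -0.5595  0.     -0.8989 -0.3598]
```

View pics/t1.png

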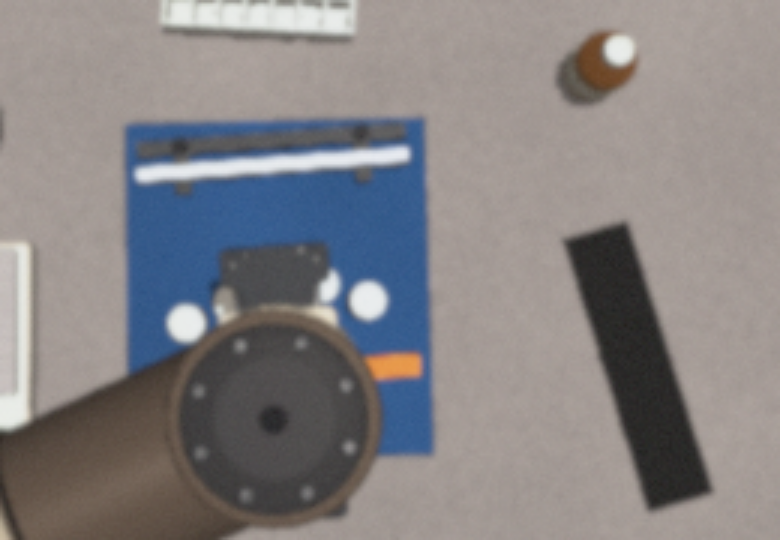

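The top view shows the straightedge held parallel to the bar, with its orange end at (395,366) behind the jars and the pad clear. Next I'll lower it, sweep, then feel for the bar.

```bash
cat > push.py <<'E'
from h import *
sy=0.0497; u=np.array([np.cos(sy),np.sin(sy),0]); v=np.array([-u[1],u[0],0]); vc=-28.2; Z=51.
def P(a,z=Z): return a*u+vc*v+[0,0,z]
def F(n=4):
    A=[]
    for _ in range(n):
        s=bot.read_state(); A.append(np.r_[s["contact_force"]@u,s["contact_force"]@v,s["contact_force"][2],s["moment"][2]]); bot.pause(.03)
    return np.mean(A,0)
E
python3 - <<'E'
from push import *
bot.line_to(P(470.1,Z+10),100); bot.line_to(P(470.1),30)
s=bot.read_state(); f0=F(6); np.save("f0.npy",f0); print(s["t"],s["tcp_pos"],f0)
bot.line_to(P(530),45); print(F()-f0)
bot.line_to(P(585),45); print(F()-f0)
a=585; hist=[]
while a<608:
    a+=1.0 if a<595 else .5
    bot.line_to(P(a),25); f=F(2)-f0
    hist.append((a,*f.round(2)))
    if f[0]<-4: break
s=bot.read_state()
for h in hist[-16:]: print(h)
print(s["t"],s["tcp_pos"]@u,s["tcp_pos"]@v,s["tcp_pos"][2])
E
```

```text
13.6583 [470.8317  -4.8674  50.8902] [-0.1618  0.09   -1.7282 -0.0009]
[-0.4427 -0.0199 -0.6038 -0.0195]
[-1.3346 -0.6013 -1.5117  0.0148]
(596.0, np.float64(-1.18), np.float64(0.2), np.float64(-0.86), np.float64(-0.01))
(596.5, np.float64(-1.92), np.float64(-0.41), np.float64(-0.96), np.float64(0.03))
(597.0, np.float64(-1.83), np.float64(0.06), np.float64(-0.62), np.float64(0.03))
(597.5, np.float64(-1.33), np.float64(0.19), np.float64(-1.19), np.float64(-0.05))
(598.0, np.float64(-1.23), np.float64(0.29), np.float64(-0.72), np.float64(-0.01))
(598.5, np.float64(-1.42), np.float64(-0.33), np.float64(-0.98), np.float64(0.02))
(599.0, np.float64(-0.82), np.float64(0.39), np.float64(-1.02), np.float64(-0.01))
(599.5, np.float64(-0.93), np.float64(0.36), np.float64(-0.26), np.float64(0.01))
(600.0, np.float64(-1.44), np.float64(-0.74), np.float64(-0.36), np.float64(-0.0))
(600.5, np.float64(-1.16), np.float64(-0.07), np.float64(-1.08), np.float64(0.03))
(601.0, np.float64(-0.94), np.float64(-0.25), np.float64(-1.01), np.float64(-0.04))
(601.5, np.float64(-1.48), np.float64(0.01), np.float64(-0.86), np.float64(-0.0))
(602.0, np.float64(-1.22), np.float64(-0.65), np.float64(-0.47), np.float64(-0.03))
(602.5, np.float64(-1.14), np.float64(0.28), np.float64(-1.58), np.float64(-0.03))
(603.0, np.float64(-2.32), np.float64(-0.76), np.float64(0.45), np.float64(-0.08))
(603.5, np.float64(-4.6), np.float64(1.05), np.float64(2.6), np.float64(-0.09))
25.5333 602.9154928187596 -28.240664493241486 50.97012104062156
```

```bash
python3 - <<'E'
from push import *
f0=np.load("f0.npy"); a=603.5; print((F(3)-f0).round(2))
while a<606:
    a+=.2; bot.line_to(P(a),15); f=F(3)-f0; print(round(a,2),f.round(2))
    if f[0]<-9: break
bot.pause(.3); 
for _ in range(3): print((F(3)-f0).round(2), bot.read_state()["t"])
shot("w1"); s=bot.read_state(); print(s["tcp_pos"]@u,s["tcp_pos"][2],s["width"],s["eef_rot"])
E
```

```text
[-5.05  0.43  2.57 -0.09]
603.7 [-5.77  0.88  3.05 -0.08]
603.9 [-5.99  1.15  3.02 -0.06]
604.1 [-6.27  1.42  3.6  -0.09]
604.3 [-6.91  1.37  4.55 -0.07]
604.5 [-7.52  1.28  4.61 -0.08]
604.7 [-8.27  1.68  4.53 -0.11]
604.9 [-8.89  1.44  5.19 -0.07]
605.1 [-8.64  1.45  6.12 -0.07]
605.3 [-9.44  1.86  5.69 -0.07]
[-9.79  1.71  5.58 -0.06] 29.1833
[-9.85  1.24  5.79 -0.09] 29.2833
[-9.99  1.76  6.28 -0.08] 29.3833
603.044937672861 50.678500122138395 15.401434054011954 [ 0.7243 -0.6895 -0.0012  0.0015]
```

View pics/w1.png

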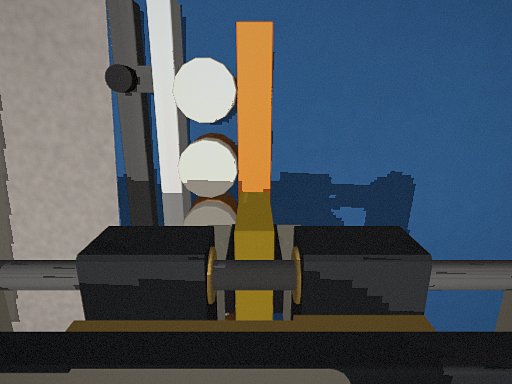

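The wrist view shows the two +y jars, with lids near (205,90) and (208,168), touching the bar and the blade. The z force suggests the blade is rubbing on the board, so I'll press slightly harder, hold, back off and check the row.

```bash
python3 - <<'E'
from push import *
f0=np.load("f0.npy"); a=605.3
while a<607.5:
    a+=.25; bot.line_to(P(a),15); f=F(3)-f0; print(round(a,2),f.round(2))
    if f[0]<-12: break
bot.pause(.5); print((F(3)-f0).round(2), bot.read_state()["t"])
bot.line_to(P(602.5,Z+.5),15); print((F(3)-f0).round(2))
bot.line_to(P(570,Z+1),60)
bot.line_to(P(480,Z+9),150); bot.line_to(P(480,130),150); f=F(3);print(f-f0,bot.read_state()["t"])
im=bot.camera("top"); np.save("pics/t2.npy",im); shot("w2")
a=cv2.resize(im[140:240,190:320,::-1],None,fx=4,fy=4); cv2.imwrite("pics/t2.png",np.hstack([a,cv2.resize(cv2.imread("pics/w2.png"),None,fx=.5,fy=400/384)]))
E
```

```text
605.55 [-10.22   1.9    6.34  -0.04]
605.8 [-10.27   2.22   5.66  -0.08]
606.05 [-11.27   2.02   6.86  -0.07]
606.3 [-11.85   2.77   7.44  -0.09]
606.55 [-12.64   2.8    7.22  -0.1 ]
[-12.4    3.29   7.88  -0.04] 31.7833
[-1.86  1.1  -0.25 -0.1 ]
[-0.0783  0.5367 -1.273   0.0109] 34.4667
```

View pics/t2.png

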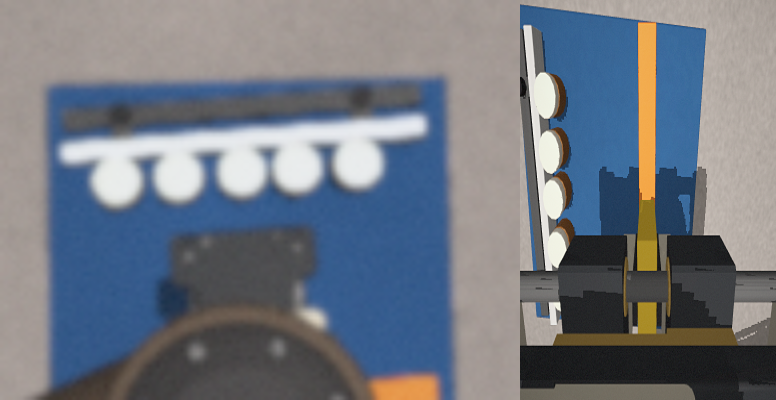

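Top view: all five lids (bottom edges at display rows 207, 202, 197, 193, 189) line up parallel to the bar to within about 0.3 mm. Next I'll return the straightedge to the pad centre.

```bash
python3 - <<'E'
from push import *
p=[465.1,-319.4]; psi=0.2606-np.pi
bot.move_ptp([*p,130],q(psi)); bot.line_to([*p,60],100); bot.line_to([*p,50],40); f1=F(4); z=50; print(f1)
while z>44.5:
    z-=.5; bot.line_to([*p,z],20); f=F(2)-f1; 
    if f[2]>3: break
s=bot.read_state();print(z,f,s["t"],s["tcp_pos"])
bot.move_gripper(22); bot.pause(.2); bot.move_gripper(60); bot.line_to([*p,140],120)
bot.line_to([470,-230,260],200); shot("e1")
bot.line_to([450,-330,270],200,q(0.2606-np.pi)); shot("e2")
im=bot.camera("top")
a=cv2.resize(im[140:320,190:420,::-1],None,fx=1.8,fy=1.8); b=cv2.imread("pics/e1.png");
a2=cv2.resize(b,(a.shape[1],a.shape[0])); print(bot.read_state()["t"])
cv2.imwrite("pics/e.png",np.vstack([np.hstack([a,cv2.resize(cv2.imread("pics/e2.png"),(a.shape[1],a.shape[0]))])]))
E
```

```text
[ 0.0804  0.1174 -1.6989  0.0034]
45.5 [-1.8505  1.9254  6.2443 -0.0223] 40.0 [ 465.1215 -319.4388   45.9161]
44.0667
```

View pics/e.png

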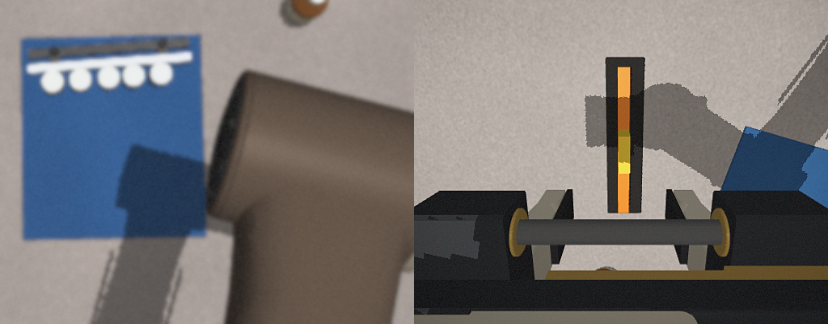

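The final views show the row intact against the bar, and the straightedge upright and centred along its pad (right view, x near 624). I'm handing it in.

```bash
python3 -c "
from h import *
print(bot.close_job())"
```

```text
the job is handed in; nothing more can be done
None
```

The job is handed in (its result isn't shown): the five jars stand in one straight row against the face bar after a push measured at about 12 N on the tool, and the straightedge is back upright and centred on its pad, at about 44 s.

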